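Close the blue strainer box and lock its quarter-turn stud

TASK

The blue water-strainer box on the fish counter has been cleaned: set the matching blue cover flat in its mouth with the stud standing through the slot, then press the slotted brass stud fully down and, holding it down, turn it a quarter turn clockwise until it springs into its catch, and let go. Leave the green box, its cover and everything else on the counter as they are.

Things in the scene. Friction and masses are not known exactly. Their poses are not given: they have to be found in the camera images.
- blue_cover: Loose blue cover plate, 160 (x) by 100 (y) by 6 mm thick, 0.3 kg; origin at the centre of its underside, z up. Black grip block on top at x = -30 mm: 36 mm long (x), 12 mm thick (y), from 6 to 38 mm above the underside. Slot right through it at x = +38 mm, y = 0: 46 mm (x) by 24 mm (y). Seated: axes and x, y as the blue box's, 48 mm higher.
- blue_cover_grip (a point): Point in the middle of the blue cover's grip block, 30 mm above the cover's underside and 8 mm below the block's top; axes as the cover's.
- blue_box: Blue box fixed to the counter, 184 (x) by 124 (y) by 58 mm high, open on top; origin at the centre of its underside, z up. Mouth 168 by 108 mm (4 mm clear round the cover); the cover rests on a 10 mm wide ledge all round inside, 48 mm above the underside. Stud axis at x = +38 mm, y = 0. Pipe stub on its -y side. To be closed.
- blue_stud_top (a point): Top centre of the blue box's brass stud, 101.5 mm above the box's underside while up; moves and turns with it: x along the bar head and its slot, z up. The head: an upright bar 36 mm long (x), 14 mm thick (y), 37 mm high, 5 mm wide screwdriver slot along the top; its thickness can be pinched. While up, its underside is 10.5 mm above the seated cover's top.
- blue_stud (a joint): Turn of the blue stud in rad: 0 = open, bar along the box's x (it passes through the cover's slot); grows clockwise seen from above to its stop at 1.60, where the bar lies across the slot and holds the cover. Between about 0.2 and 1.4 it can only turn while pressed at least 7 mm; about 0.02 N m of friction.
- blue_press (a joint): How far the blue stud is pressed down, m: 0 = up, 0.010 = bottom stop. Holding it down takes about 1 N at the top plus 1 N per mm. Let go past 1.4 rad of turn it springs back only to about 0.004, into its catch, and is locked; let go between 0.2 and 1.4 it stays at about 0.007, not caught.
- green_cover: Loose green cover plate, 160 (x) by 100 (y) by 6 mm thick, 0.3 kg; origin at the centre of its underside, z up. Black grip block on top at x = -30 mm: 36 mm long (x), 12 mm thick (y), from 6 to 38 mm above the underside. Slot right through it at x = +38 mm, y = 0: 46 mm (x) by 24 mm (y). Goes with the green box; leave alone.
- green_box: Green box fixed to the counter, 184 (x) by 124 (y) by 58 mm high, open on top; origin at the centre of its underside, z up. Mouth 168 by 108 mm (4 mm clear round the cover); the cover rests on a 10 mm wide ledge all round inside, 48 mm above the underside. Stud axis at x = +38 mm, y = 0. Pipe stub on its -y side. Left open.
- green_stud (a joint): Turn of the green box's brass stud (same make as the blue one), rad; left alone.
- water_bottle: Bystander: clear water bottle, 64 mm across, 190 mm high; origin at the centre of its underside.
- whetstone: Bystander: dark whetstone on a yellow holder, 150 by 60 mm, 40 mm high; origin at the centre of its underside.
- scrub_brush: Bystander: blue scrubbing brush about 130 mm long lying on the counter; origin on its underside.
- soap_jar: Bystander: small white jar with a red cap, 38 mm across, 55 mm high, standing between the two covers; origin at the centre of its underside.
- weight: Bystander: small brass scale weight, 36 mm across, 48 mm high, standing between the two boxes; origin at the centre of its underside.
- mug: Bystander: white mug, 76 mm across, 85 mm high; origin at the centre of its underside.
Mind the look-alikes: they are no part of the job. What is shaped like the green_box but red is not meant.

How it is judged (in metres and radians):
On the way, in this order (a step that is already met when the one before it is completed fails the run):
1. the blue cover lies flat on the ledge of the blue box while the stud is still open (x of blue_cover in the frame of blue_box between -0.006 and 0.006 m and y of blue_cover in the frame of blue_box between -0.006 and 0.006 m and z of blue_cover in the frame of blue_box between 0.045 and 0.0505 m and angle between blue_cover's own z axis and vertical below 0.04 rad and angle between the x axis of blue_cover and the x axis of blue_box, either way round below 0.12 rad and value of joint blue_stud below 0.3 rad), for 0.2 s.
2. with the cover in place, the stud is pressed down before it is turned (x of blue_cover in the frame of blue_box between -0.006 and 0.006 m and y of blue_cover in the frame of blue_box between -0.006 and 0.006 m and z of blue_cover in the frame of blue_box between 0.045 and 0.0505 m and angle between blue_cover's own z axis and vertical below 0.04 rad and angle between the x axis of blue_cover and the x axis of blue_box, either way round below 0.12 rad and value of joint blue_stud below 0.25 rad and value of joint blue_press above 0.0065 m), for 0.1 s.
At the end, for the whole second after the job is handed in: Blue cover flat on the blue box's ledge (within 6 mm of centre, 0.04 rad of level) and at rest; blue stud turned over 1.38 rad and sprung back into its catch (2.5 to 5.5 mm down); green stud open (under 0.2 rad); green cover and bystanders within 30 mm of their starts (x of blue_cover in the frame of blue_box between -0.006 and 0.006 m and y of blue_cover in the frame of blue_box between -0.006 and 0.006 m and z of blue_cover in the frame of blue_box between 0.045 and 0.0505 m and angle between blue_cover's own z axis and vertical below 0.04 rad and angle between the x axis of blue_cover and the x axis of blue_box, either way round below 0.12 rad and value of joint blue_stud above 1.38 rad and value of joint blue_press between 0.0025 and 0.0055 m and linear speed of blue_cover below 0.02 m/s and value of joint green_stud below 0.2 rad and distance of each of green_cover, water_bottle, whetstone, scrub_brush, soap_jar, weight, mug from where it was at the start of the episode below 0.03 m); the robot touches nothing.
It fails at once if the green cover or a bystander is pushed more than 30 mm (distance of any of green_cover, water_bottle, whetstone, scrub_brush, soap_jar, weight, mug from where it was at the start of the episode above 0.03 m).
It fails at once if a standing bystander is tipped over (angle between any of water_bottle, soap_jar, weight, mug's own z axis and vertical above 0.5 rad).
It fails at once if the green box's stud is turned (value of joint green_stud above 0.3 rad).
It also fails if it takes over 51 s, if anything falls off the work surface, if the arm or the gripper's body presses on something with over 40 N, if the wrist force passes 120 N, or if a joint passes its speed limit or range.

ROBOT

A 7-joint arm with a two-finger parallel gripper is mounted at the origin on the work surface. World frame = base frame: x ahead of the robot, y to its left, z up, the work surface at z = 0. Lengths are in m, angles in degrees, forces in N, time in s.
With the tool pointing down it reaches from about 0.35 to 0.9 m from the base axis. Payload 19.9 kg.
Tool frame: the origin (TCP) lies between the finger pads; the fingertips stand 14 mm ahead of it and the grasp point (between the pads) lies 5 mm behind it; y points along the fingers, z is the direction in which the jaws open and shut, and the axes are right-handed (so a half turn about y gives the same grasp; the last joint's range is limited). The gripper opens to 85 mm and grips with 20 to 120 N. Pads are 22 mm wide; open, the fingers measure 114 mm over their backs; the gripper's body (76 mm by 85 mm) begins 54 mm behind the grasp point. The pads swing forward as they close: fully open they stand 13 mm farther back than shut.
Start: joints at [69.929, 23.915, -0.59, 92.452, 0.269, 63.638, -3.037], TCP at [0.19, -0.595, 0.245] pointing down, gripper open.
Joint ranges: [-161.28, 161.28], [-22.2, 115.67], [-73.04, 71.86], [3.21, 147.25], [-68.34, 248.33], [10.77, 114.83], [-161.83, 161.83]. Speed limits (degrees/s): [108.29, 108.29, 136.94, 136.94, 172.46, 172.46, 172.46].

INTERFACE

Orientations are given as [roll, pitch, yaw] about the fixed x, y, z axes, in that order (R = Rz(yaw) Ry(pitch) Rx(roll)).
In Python, from rig import robot, read_camera, calibration gives the robot as it stands.
- The arm moves only by the shell command python3 -m jog 'ROWS' [OPENING] [FORCE]. ROWS is JSON, a list of rows, each an object of numbers: "x", "y", "z": the shift along the tool's x, y, z in cm; "wx", "wy", "wz": the turn, a rotation vector about the tool's x, y, z in degrees. A call has 1 to 12 rows; each row shifts and turns the pose as measured when the row begins, along the tool's axes as they then stand; what a row does not reach is not made up. A row lasts 1/8 s, in which the tool goes at most 62.5 mm and 10.7 degrees, less where a joint would pass 70% of its speed; a pose out of reach is approached as far as the arm can. A call is refused whole if a number of a shift passes 6.25 or a number of a turn 10.7, either way. A call with a gripper value outside its range is refused whole. OPENING is the finger opening in cm, from 0 to 8.54, set as the call begins (- or left out, the last holds). The fingers move at their own pace and stop on an object; FORCE is the grip in N (left out, the last holds). Time passes only in rows, so rows that do not move let the fingers close. It gives the time, the measured TCP pose, the force and the opening at its end, in the units of the state.
- robot.read_state(): the state, without advancing time (a new reading comes with each control period).
- read_camera(name): name is "side" or "top" or "wrist"; returns (picture, depth): 384x512x3 uint8, blue, green, red; 384x512 float32, m along the optical axis (not along the pixel's ray), 0 where there is no reading.
- calibration(name): a dict with "K" (3x3 intrinsics, pixels), "T" (4x4, takes a point from camera to world coordinates); the wrist camera has in their place "mount" (4x4, takes a point from camera to tool coordinates, whose origin is the TCP and whose axes are the tool frame's). Camera axes: x right, y down, z forward; pixel columns grow to the right and rows downward; lengths in m; the calibration is good to about 2 mm. A picture is of the moment at which its call begins: read the wrist's pose just before it. calibration takes no time and is no camera call.
- robot.hand_in(): hands the job in, once; it reports no verdict.
The state is a dict: "t": time; "joint_positions": joint angles; "joint_vel": joint speeds; "effort": joint torques, N m; "position": TCP position; "orientation": TCP orientation; "force": force on the tool from outside, world axes, zero at the start; "wrist_torque": the same for the moment, N m; "opening": opening from 0.0 (shut) to 1.0 (fully open).
Only numpy, scipy, OpenCV 4.12 (cv2) and the standard library are available. Lean on these libraries where they do the work, as an engineer would, in place of code of your own. Each camera call takes 0.05 s, during which the arm holds its last target. There are 200 camera calls.

## Working session

There is one attempt and no reset: what is moved stays moved. The work goes in short steps, Python scripts to look and compute and a shell command to move; the robot and the scene stay as the last step left them, time stands still between calls to the robot, and variables do not carry over. Pictures are saved under pics/ and viewed, on a budget of 10 in all, crops included, one or two more only if the job needs it, and the job is handed in when it is done.

```bash
mkdir -p pics; ls; python3 - <<'E'
from rig import robot, read_camera, calibration
import cv2,numpy as np
print(robot.read_state())
for n in("top","side"):
    p,d=read_camera(n); cv2.imwrite(f"pics/{n}0.png",p); np.save(f"pics/{n}0.npy",d)
    c=calibration(n); print(n,c["K"],c["T"])
print(calibration("wrist"))
E
```

```text
pics
{'t': 0.0, 'joint_positions': array([69.92899632, 23.9483099 , -0.59008937, 92.48663594,  0.26847826,
       63.63829431, -3.03597574]), 'joint_vel': array([ 0.07046653, -0.13904927,  0.06275431, -0.05264779, -0.0166655 ,
       -0.06191859,  0.11550574]), 'effort': array([-2.16112380e-04, -8.64440846e+01,  6.79015238e-01, -4.34895837e+01,
        1.91833422e-02,  7.48289865e-03,  3.35521456e-06]), 'position': array([ 0.1898381 , -0.59511243,  0.24464917]), 'orientation': array([-9.00717161e+01, -4.69286312e-03, -1.62306160e+02]), 'force': array([-0.25087117, -0.42654472,  0.37169447]), 'wrist_torque': array([-0.01435349, -0.02184162,  0.03440551]), 'opening': 1.001655109749384}
top [[375.32727718   0.         255.14004215]
 [  0.         375.32727718 189.18963743]
 [  0.           0.           1.        ]] [[ 0.02428335 -0.99682181  0.07587229  0.34897674]
 [-0.99968648 -0.02467628 -0.00424546 -0.01428546]
 [ 0.00610421 -0.07574541 -0.99710851  1.2617822 ]
 [ 0.          0.          0.          1.        ]]
side [[396.78318113   0.         247.34606627]
 [  0.         396.78318113 192.37197238]
 [  0.           0.           1.        ]] [[-0.99989255 -0.00951244  0.01115385  0.42762902]
 [-0.0144942   0.75539688 -0.65510722  0.64222911]
 [-0.00219392 -0.65519849 -0.75545359  0.82382881]
 [ 0.          0.          0.          1.        ]]
{'K': array([[265.25090934,   0.        , 255.33479099],
       [  0.        , 265.25090934, 195.40878186],
       [  0.        ,   0.        ,   1.        ]]), 'mount': array([[ 1.98829410e-04,  9.52235596e-01,  3.05364259e-01,
        -7.85969468e-02],
       [-2.34919091e-04, -3.05364213e-01,  9.52235602e-01,
        -1.28474920e-01],
       [ 9.99999953e-01, -2.61068337e-04,  1.62982935e-04,
        -7.21072033e-05],
       [ 0.00000000e+00,  0.00000000e+00,  0.00000000e+00,
         1.00000000e+00]])}
```

View pics/top0.png

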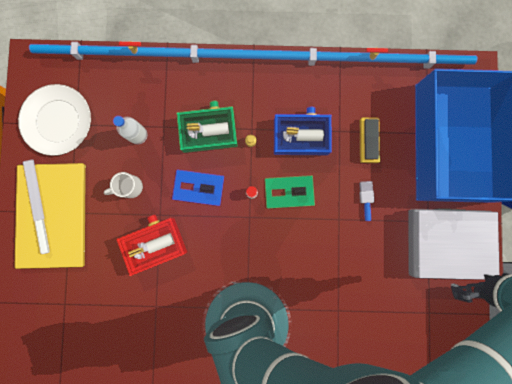

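View pics/side0.png

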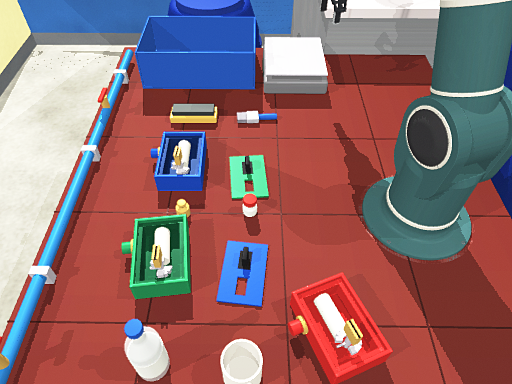

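The top view shows the blue cover at about (198,188) with its slot to the left, and the blue box at about (303,134) with its stud on the left at about (291,134). The soap jar is at (252,192) and the weight at (251,141). Next I'll measure these.

```bash
cat > h.py <<'E'
import numpy as np,cv2
from scipy.spatial.transform import Rotation as Ro
from rig import robot, read_camera, calibration
def plane(uv,z,K,T):
    uv=np.atleast_2d(uv).astype(float); r=np.c_[uv,np.ones(len(uv))]@np.linalg.inv(K).T@T[:3,:3].T
    return T[:3,3]+r*((z-T[2,3])/r[:,2:])
def rect(mask,z,K,T):
    cs,_=cv2.findContours(mask.astype(np.uint8),0,1); c=max(cs,key=cv2.contourArea)
    w=plane(c[:,0],z,K,T)[:,:2]; (cx,cy),s,a=cv2.minAreaRect((w*1000).astype(np.float32))
    b=cv2.boxPoints(((cx,cy),s,a)); e=b[1]-b[0] if np.linalg.norm(b[1]-b[0])>np.linalg.norm(b[2]-b[1]) else b[2]-b[1]
    if e[1]<0:e=-e
    return (cx,cy),s,np.degrees(np.arctan2(e[1],e[0])),c
def wristT():
    s=robot.read_state(); R=Ro.from_euler('xyz',s["orientation"],degrees=True).as_matrix()
    t=np.eye(4);t[:3,:3]=R;t[:3,3]=s["position"]; c=calibration("wrist"); return c["K"],t@c["mount"],t,s
def togo(p,yaw_z):
    """tool frame shift (cm) to world p, and tool turn to get tool z along heading yaw_z (deg), y down"""
    _,_,t,s=wristT(); a=np.radians(yaw_z); z=np.array([np.cos(a),np.sin(a),0]);y=np.array([0,0,-1.]);x=np.cross(y,z)
    G=np.c_[x,y,z]; rv=Ro.from_matrix(t[:3,:3].T@G).as_rotvec(degrees=True)
    print("pos",s["position"].round(4),"shift cm",(t[:3,:3].T@(np.array(p)-t[:3,3])*100).round(2),"turn",rv.round(2),"F",s["force"].round(1),"t",s["t"])
E
python3 - <<'E'
from h import *
for n in("top","side"):
    p=cv2.imread(f"pics/{n}0.png"); d=np.load(f"pics/{n}0.npy"); c=calibration(n);K,T=c["K"],c["T"]
    h=cv2.cvtColor(p,cv2.COLOR_BGR2HSV); m=(h[...,0]>100)&(h[...,0]<130)&(h[...,1]>140)&(h[...,2]>40)
    box={"top":[(160,165,230,212),(268,100,338,158)],"side":[(212,235,275,312),(150,125,215,195)]}[n]
    for (x0,y0,x1,y1),z in zip(box,(0.006,0.058)):
        mm=np.zeros_like(m);mm[y0:y1,x0:x1]=m[y0:y1,x0:x1]
        q=rect(mm,z,K,T); print(n,z,q[:3])
    # depth points
    v,u=np.mgrid[:384,:512]; P=np.stack([(u-K[0,2])/K[0,0]*d,(v-K[1,2])/K[1,1]*d,d],-1)@T[:3,:3].T+T[:3,3]
    for (x0,y0,x1,y1),zr in zip(box,((.02,.05),(.08,.12))):
        Q=P[y0:y1,x0:x1].reshape(-1,3); k=(Q[:,2]>zr[0])&(Q[:,2]<zr[1]); print(" high pts",k.sum(),Q[k].mean(0).round(4) if k.any() else '', np.ptp(Q[k],0) if k.any() else '')
_,_,t,s=wristT();print(t.round(3))
E
```

```text
top 0.006 ((446.1199035644531, 172.61871337890625), (158.87451171875, 98.65100860595703), np.float32(83.9768))
top 0.058 ((625.546142578125, -167.81576538085938), (129.9422607421875, 181.94017028808594), np.float32(90.52489))
 high pts 44 [0.4419 0.1409 0.0359] [0.01288579 0.03478276 0.01865464]
 high pts 67 [ 0.626  -0.1325  0.0976] [0.01502037 0.03544475 0.0222169 ]
side 0.006 ((446.0214538574219, 176.36097717285156), (162.00111389160156, 99.95919036865234), np.float32(83.7107))
side 0.058 ((635.1609497070312, -143.38726806640625), (155.552001953125, 231.81021118164062), np.float32(90.72012))
 high pts 92 [0.4423 0.149  0.0344] [0.01365321 0.03576311 0.02029908]
 high pts 99 [ 0.6266 -0.1251  0.0946] [0.01683762 0.03969964 0.02266114]
[[-0.953 -0.     0.304  0.19 ]
 [-0.304  0.001 -0.953 -0.595]
 [ 0.    -1.    -0.001  0.245]
 [ 0.     0.     0.     1.   ]]
```

The blue cover is at about (0.446, 0.174) with heading 83.9°, so its grip is near (0.443, 0.144). The blue box heading is about 90.5° and its stud is near (0.626, -0.130). I'll start moving by orbiting around the base towards the cover.

```bash
python3 -m jog '[{"x":-4,"z":-3.5,"wy":-6},{"x":-5,"z":-3,"wy":-6},{"x":-5,"z":-3,"wy":-6},{"x":-5,"z":-2.5,"wy":-6},{"x":-5,"z":-1.5,"wy":-6},{"x":-5,"wy":-6},{"x":-5,"wy":-6},{"x":-5,"wy":-6},{"x":-5,"wy":-5},{"x":-5,"wy":-5},{"x":-5,"wy":-4},{"x":-5,"wy":-4}]' 5; python3 -c "
from h import *
togo([.4429,.1444,.15],-6.1)"
```

```text
pos [ 0.1899 -0.5952  0.2447] shift cm [-46.59   9.54 -62.75] turn [ 6.00e-02 -6.62e+01 -3.00e-02] F [-0.2  0.4  0.4] t 0.1invalid input at $[0]: expected keys x, y, z, wx, wy, wz
```

```bash
python3 -m jog '[{"x":-4,"y":0,"z":-3.5,"wx":0,"wy":-6,"wz":0},{"x":-5,"y":0,"z":-3,"wx":0,"wy":-6,"wz":0},{"x":-5,"y":0,"z":-3,"wx":0,"wy":-6,"wz":0},{"x":-5,"y":0,"z":-2.5,"wx":0,"wy":-6,"wz":0},{"x":-5,"y":0,"z":-1.5,"wx":0,"wy":-6,"wz":0},{"x":-5,"y":0,"z":0,"wx":0,"wy":-6,"wz":0},{"x":-5,"y":0,"z":0,"wx":0,"wy":-6,"wz":0},{"x":-5,"y":0,"z":0,"wx":0,"wy":-6,"wz":0},{"x":-5,"y":0,"z":0,"wx":0,"wy":-6,"wz":0},{"x":-5,"y":0,"z":0,"wx":0,"wy":-6,"wz":0},{"x":-5,"y":0,"z":0,"wx":0,"wy":-4,"wz":0},{"x":-5,"y":0,"z":0,"wx":0,"wy":-4,"wz":0}]' 5; python3 -c "
from h import *
togo([.4429,.1444,.15],-6.1)"
```

```text
t: 1.6
position: [0.4722, -0.0262, 0.2427]
orientation: [-90.2, 0.1, -92.4]
force: [0.3, 0.7, 0.3]
opening: 0.587
pos [ 0.4722 -0.0262  0.2427] shift cm [-16.9    9.32  -3.61] turn [ 0.2   3.69 -0.11] F [0.3 0.7 0.3] t 1.6
```

```bash
python3 -m jog '[{"x":-5.7,"y":3,"z":-1.2,"wx":0,"wy":3.7,"wz":0},{"x":-5.6,"y":3,"z":-1.2,"wx":0,"wy":0,"wz":0},{"x":-5.6,"y":3.3,"z":-1.2,"wx":0,"wy":0,"wz":0},{"x":0,"y":0,"z":0,"wx":0,"wy":0,"wz":0}]'; python3 - <<'E'
from h import *
togo([.4429,.1444,.03],-6.1)
K,T,t,s=wristT(); p,d=read_camera("wrist"); cv2.imwrite("pics/w1.png",p)
v,u=np.mgrid[:384,:512]; P=np.stack([(u-K[0,2])/K[0,0]*d,(v-K[1,2])/K[1,1]*d,d],-1)@T[:3,:3].T+T[:3,3]
np.save("pics/w1P.npy",P)
h=cv2.cvtColor(p,cv2.COLOR_BGR2HSV); m=(h[...,0]>100)&(h[...,0]<130)&(h[...,1]>140)&(h[...,2]>40)
print(rect(m,.006,K,T)[:3])
g=(p.max(2)<70)&(P[...,2]>.03)&(P[...,2]<.05)&(np.hypot(P[...,0]-.443,P[...,1]-.144)<.04)
print(g.sum(),P[g].mean(0), rect(g,.038,K,T)[:3])
E
```

```text
t: 2.1
position: [0.4504, 0.1424, 0.1538]
orientation: [-90.1, 0.2, -95.9]
force: [0.6, -1.5, 1.7]
opening: 0.585
pos [0.4504 0.1424 0.1538] shift cm [-0.08 12.39 -0.73] turn [ 0.13  0.19 -0.18] F [ 0.6 -1.5  1.7] t 2.1
((445.31561279296875, 175.02438354492188), (159.48031616210938, 99.73258209228516), np.float32(83.701065))
290 [0.44196431 0.15040522 0.03727058] ((442.818603515625, 147.14254760742188), (35.28965377807617, 11.492033004760742), np.float32(83.14107))
```

View pics/w1.png

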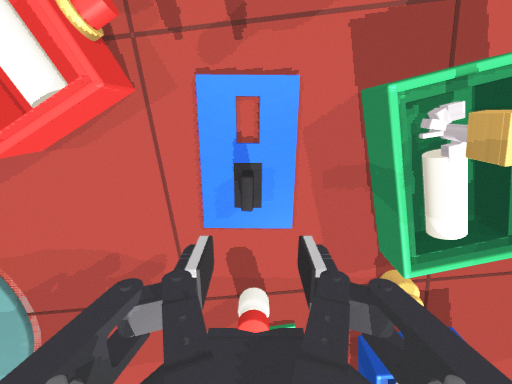

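The wrist view shows the blue cover centred in the frame, with the grip at about (248,187) and the slot at about (247,120). The fingers straddle it with nothing in the way, so I'll descend.

```bash
python3 -m jog '[{"x":-0.2,"y":4,"z":-0.8,"wx":0,"wy":0.2,"wz":0},{"x":0,"y":4,"z":0,"wx":0,"wy":0,"wz":0},{"x":0,"y":3,"z":0,"wx":0,"wy":0,"wz":0},{"x":0,"y":0,"z":0,"wx":0,"wy":0,"wz":0}]'; python3 -c "
from h import *
togo([.442,.1455,.025],-6.3)"
```

```text
t: 2.65
position: [0.4462, 0.1395, 0.0436]
orientation: [-89.8, 0.1, -96.6]
force: [0.5, 0.2, -0.6]
opening: 0.585
pos [0.4462 0.1395 0.0436] shift cm [-0.55  1.86 -0.49] turn [-0.15 -0.31 -0.09] F [ 0.5  0.2 -0.6] t 2.65
```

```bash
python3 -m jog '[{"x":-0.5,"y":0.9,"z":-0.5,"wx":0,"wy":0,"wz":0},{"x":0,"y":0.9,"z":0,"wx":0,"wy":0,"wz":0},{"x":0,"y":0,"z":0,"wx":0,"wy":0,"wz":0}]'; python3 -c "
from h import *
togo([.442,.1455,.025],-6.3)"
```

```text
t: 3.02
position: [0.4434, 0.1448, 0.0272]
orientation: [-89.6, 0.1, -96.7]
force: [0.0, -0.3, -0.3]
opening: 0.587
pos [0.4434 0.1448 0.0272] shift cm [-0.06  0.22 -0.15] turn [-0.37 -0.42 -0.12] F [ 0.  -0.3 -0.3] t 3.025
```

```bash
python3 -m jog '[{"x":0,"y":0.2,"z":-0.15,"wx":-0.4,"wy":-0.4,"wz":-0.1},{"x":0,"y":0,"z":0,"wx":0,"wy":0,"wz":0}]'; python3 -m jog '[{"x":0,"y":0,"z":0,"wx":0,"wy":0,"wz":0},{"x":0,"y":0,"z":0,"wx":0,"wy":0,"wz":0},{"x":0,"y":0,"z":0,"wx":0,"wy":0,"wz":0},{"x":0,"y":0,"z":0,"wx":0,"wy":0,"wz":0},{"x":0,"y":0,"z":0,"wx":0,"wy":0,"wz":0}]' 0 90;  python3 -c "
from h import *
togo([.442,.1455,.025],-6.3)"
```

```text
t: 3.28
position: [0.4423, 0.145, 0.0258]
orientation: [-90.0, 0.0, -96.3]
force: [1.0, -0.1, 0.1]
opening: 0.58
t: 3.9
position: [0.4425, 0.1449, 0.0263]
orientation: [-90.0, 0.0, -96.3]
force: [0.0, 1.0, -0.5]
opening: 0.118
pos [0.4425 0.1449 0.0263] shift cm [-0.05  0.13 -0.06] turn [-0.04 -0.   -0.03] F [ 0.   1.  -0.5] t 3.9
```

```bash
python3 -m jog '[{"x":0,"y":-3,"z":0,"wx":0,"wy":0,"wz":0},{"x":0,"y":-5,"z":0,"wx":0,"wy":0,"wz":0},{"x":0,"y":-5,"z":0,"wx":0,"wy":-3.4,"wz":0},{"x":0,"y":-5,"z":0,"wx":0,"wy":-3.4,"wz":0},{"x":0,"y":0,"z":0,"wx":0,"wy":0,"wz":0}]'; python3 - <<'E'
from h import *
togo([.6255,-.10,.2],.5)
K,T,t,s=wristT(); p,d=read_camera("wrist"); cv2.imwrite("pics/w2.png",p)
h=cv2.cvtColor(p,cv2.COLOR_BGR2HSV); m=(h[...,0]>100)&(h[...,0]<130)&(h[...,1]>140)&(h[...,2]>40)
m[230:]=0
print("cover in hand",rect(m,s["position"][2]-.02,K,T)[:3])
for n in("top","side"):
    p=cv2.imread(f"pics/{n}0.png"); d=np.load(f"pics/{n}0.npy"); c=calibration(n);K,T=c["K"],c["T"]
    h=cv2.cvtColor(p,cv2.COLOR_BGR2HSV)
    v,u=np.mgrid[:384,:512]; P=np.stack([(u-K[0,2])/K[0,0]*d,(v-K[1,2])/K[1,1]*d,d],-1)@T[:3,:3].T+T[:3,3]
    near=(abs(P[...,0]-.6255)<.09)&(abs(P[...,1]+.168)<.12)
    m=near&(abs(P[...,2]-.058)<.008); q=rect(m,.058,K,T); print(n,"rim",q[:3])
    Q=P[m]; print("  rim bounds pctl",np.percentile(Q,[1,99],axis=0).round(4).tolist(), Q[:,2].mean())
    b=near&(P[...,2]>.09)&(h[...,0]>12)&(h[...,0]<35)&(h[...,1]>80); print("  stud",b.sum(),rect(b,.1015,K,T)[:3])
E
```

```text
t: 4.53
position: [0.4414, 0.1447, 0.2106]
orientation: [-90.2, -0.0, -89.2]
force: [0.3, -0.9, -3.8]
opening: 0.121
pos [0.4414 0.1447 0.2106] shift cm [24.71  1.02 18.09] turn [0.15 0.25 0.02] F [ 0.3 -0.9 -3.8] t 4.525
cover in hand ((440.89923095703125, 204.1246337890625), (99.52696228027344, 100.63770294189453), np.float32(90.82612))
top rim ((628.1279907226562, -171.09750366210938), (125.53487396240234, 183.7187042236328), np.float32(91.45319))
  rim bounds pctl [[0.5651, -0.2626, 0.0501], [0.6898, -0.0788, 0.0625]] 0.05617511774295973
  stud 57 ((624.9080200195312, -132.005126953125), (15.93295669555664, 34.64332962036133), np.float32(91.47577))
side rim ((627.1305541992188, -160.55120849609375), (124.69722747802734, 188.8165740966797), np.float32(90.78087))
  rim bounds pctl [[0.5656, -0.2579, 0.0503], [0.69, -0.0736, 0.0602]] 0.055831821943756875
  stud 45 ((626.281005859375, -123.44435119628906), (45.67863845825195, 17.04639434814453), np.float32(87.31444))
```

View pics/w2.png

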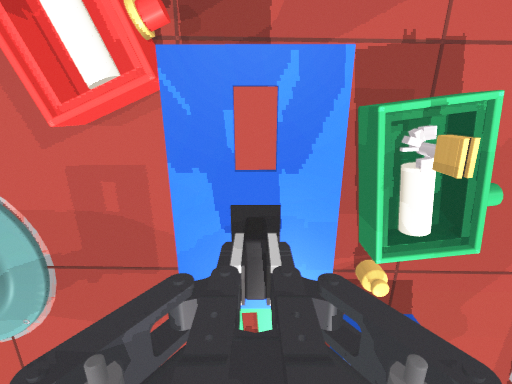

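The cover hangs straight in the gripper, with its slot at about (255,128) in the wrist view. I'll fit the cover's plane in the tool frame, then move over the blue box.

```bash
python3 -m jog '[{"x":3,"y":0,"z":1.6,"wx":0,"wy":0,"wz":0},{"x":5,"y":0,"z":2.6,"wx":0,"wy":0,"wz":0},{"x":5,"y":0,"z":2.6,"wx":0,"wy":0,"wz":0},{"x":5,"y":0,"z":2.6,"wx":0,"wy":0,"wz":0},{"x":5,"y":0,"z":2.6,"wx":0,"wy":0,"wz":0},{"x":5,"y":0.5,"z":2.6,"wx":0,"wy":0,"wz":0},{"x":3.5,"y":0.5,"z":2,"wx":0,"wy":0,"wz":0},{"x":2.5,"y":0.5,"z":1,"wx":0,"wy":0,"wz":0},{"x":0,"y":0,"z":0,"wx":0,"wy":0,"wz":0}]'; cat > look.py <<'E'
from h import *
import sys
def hand(name):
    K,T,t,s=wristT(); c=calibration("wrist"); p,d=read_camera("wrist"); cv2.imwrite(f"pics/{name}.png",p)
    h=cv2.cvtColor(p,cv2.COLOR_BGR2HSV); m=(h[...,0]>100)&(h[...,0]<130)&(h[...,1]>140)&(h[...,2]>40)
    v,u=np.mgrid[:384,:512]; P=np.stack([(u-K[0,2])/K[0,0]*d,(v-K[1,2])/K[1,1]*d,d],-1)
    Pt=P@c["mount"][:3,:3].T+c["mount"][:3,3]      # tool frame
    cov=m&(abs(Pt[...,1]-.02)<.012)&(d>0)
    k=cov&(v<200); Q=Pt[k]; A=np.c_[Q[:,0],Q[:,2],np.ones(len(Q))]
    co=np.linalg.lstsq(A,Q[:,1],rcond=None)[0]; print("plane y=a x+b z+c (deg,deg,m)",np.degrees(co[:2]).round(2),co[2].round(4))
    # slot = hole inside the cover outline
    z=(~cov&(v>60)&(v<185)&(u>215)&(u<295)).astype(np.uint8)
    n,l,st,ce=cv2.connectedComponentsWithStats(z,connectivity=4); i=1+np.argmax(st[1:,4]); cs,_=cv2.findContours((l==i).astype(np.uint8),0,1)
    tool=lambda uv,yy:plane2(uv,yy,c)
    w=np.array([tool(q,co[2]) for q in cs[0][:,0]]); 
    (cx,cy),sz,a=cv2.minAreaRect((w[:,[0,2]]*1000).astype(np.float32)); print("slot tool x,z mm",round(cx,1),round(cy,1),sz,a)
    print("expected slot (cover perfect grip) x -68, z 0")
    return p,d,P,T,t,s
def plane2(uv,y,c):
    r=c["mount"][:3,:3]@np.linalg.inv(c["K"])@np.array([uv[0],uv[1],1.]); o=c["mount"][:3,3]; return o+r*((y-o[1])/r[1])
E
python3 - <<'E'
from look import *
togo([.6275,-.198,.2],1.0)
p,d,P,T,t,s=hand("w3")
W=P@T[:3,:3].T+T[:3,3]; h=cv2.cvtColor(p,cv2.COLOR_BGR2HSV)
b=(h[...,0]>12)&(h[...,0]<35)&(h[...,1]>80)&(W[...,2]>.085)&(W[...,2]<.115)&(np.hypot(W[...,0]-.627,W[...,1]+.13)<.05)
print("stud seen",b.sum()); 
if b.sum()>20: print(W[b].mean(0).round(4))
E
```

```text
t: 5.7
position: [0.619, -0.2044, 0.1731]
orientation: [-91.6, 0.0, -89.4]
force: [-0.3, 0.5, -2.7]
opening: 0.119
pos [ 0.619  -0.2044  0.1731] shift cm [-0.64 -2.71  0.79] turn [ 1.56 -0.44 -0.03] F [-0.3  0.5 -2.7] t 5.7
plane y=a x+b z+c (deg,deg,m) [-0.07  0.06] 0.0205
slot tool x,z mm -68.1 0.5 (44.595848083496094, 23.256677627563477) 0.03224970027804375
expected slot (cover perfect grip) x -68, z 0
stud seen 532
[ 0.6257 -0.1307  0.1008]
```

View pics/w3.png

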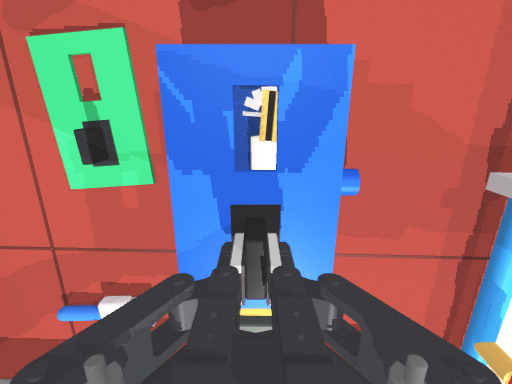

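The stud (268,115) is visible through the slot, and the cover sits squarely in the gripper. I'll level the tool, centre it over the stud and measure again.

```bash
python3 -m jog '[{"x":-0.6,"y":0,"z":0.7,"wx":1.5,"wy":-0.4,"wz":0},{"x":0,"y":0,"z":0,"wx":0,"wy":0,"wz":0},{"x":0,"y":0,"z":0,"wx":0,"wy":0,"wz":0}]'; python3 - <<'E'
from look import *
togo([.6265,-.198,.15],1.0)
p,d,P,T,t,s=hand("w4")
W=P@T[:3,:3].T+T[:3,3]; h=cv2.cvtColor(p,cv2.COLOR_BGR2HSV)
b=(W[...,2]>.085)&(W[...,2]<.115)&(np.hypot(W[...,0]-.627,W[...,1]+.13)<.05)
q=rect(b,.1015,calibration("wrist")["K"],T); print("stud",b.sum(),W[b].mean(0).round(4),q[:3],cv2.boundingRect(q[3]))
print("target slot now at",(t@np.array([-.068,.0265,.0,1]))[:3].round(4))
E
```

```text
t: 6.12
position: [0.6256, -0.1935, 0.1719]
orientation: [-90.0, 0.1, -88.8]
force: [-0.9, -0.4, -3.4]
opening: 0.119
pos [ 0.6256 -0.1935  0.1719] shift cm [0.46 2.19 0.08] turn [ 0.04  0.24 -0.12] F [-0.9 -0.4 -3.4] t 6.125
plane y=a x+b z+c (deg,deg,m) [-0.08  0.04] 0.0205
slot tool x,z mm -68.4 0.4 (23.121469497680664, 43.99871826171875) 89.99560546875
expected slot (cover perfect grip) x -68, z 0
stud 956 [ 0.6275 -0.1296  0.0999] ((627.4745483398438, -130.1311798095703), (35.92701721191406, 13.96145248413086), np.float32(86.22913)) (248, 106, 24, 52)
target slot now at [ 0.6242 -0.1254  0.1456]
```

View pics/w4.png

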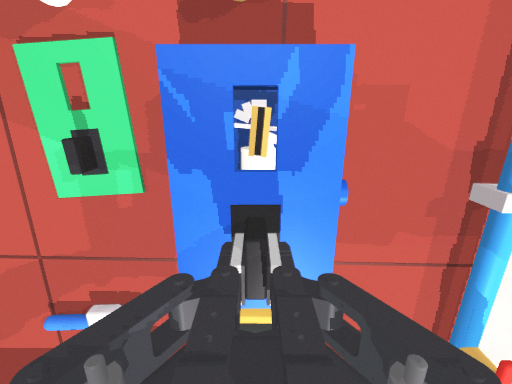

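```bash
python3 -m jog '[{"x":0.45,"y":1.5,"z":0.25,"wx":0,"wy":0.2,"wz":-0.1},{"x":0,"y":1.5,"z":0,"wx":0,"wy":0,"wz":0},{"x":0,"y":0,"z":0,"wx":0,"wy":0,"wz":0}]'; python3 -c "
from look import *
togo([.6283,-.1981,.0745],1.0)"
```

```text
t: 6.55
position: [0.628, -0.1983, 0.1394]
orientation: [-90.1, 0.0, -89.0]
force: [0.1, 0.1, -2.1]
opening: 0.121
pos [ 0.628  -0.1983  0.1394] shift cm [-0.02  6.49  0.04] turn [ 0.08  0.02 -0.01] F [ 0.1  0.1 -2.1] t 6.55
```

```bash
python3 -m jog '[{"x":0,"y":1.5,"z":0,"wx":0.1,"wy":0,"wz":0},{"x":0,"y":1.5,"z":0,"wx":0,"wy":0,"wz":0},{"x":0,"y":0.5,"z":0,"wx":0,"wy":0,"wz":0},{"x":0,"y":0,"z":0,"wx":0,"wy":0,"wz":0}]'; python3 - <<'E'
from look import *
togo([.6283,-.1981,.0745],1.0)
p,d,P,T,t,s=hand("w5")
W=P@T[:3,:3].T+T[:3,3]
b=(W[...,2]>.085+.008)&(W[...,2]<.115)&(np.hypot(W[...,0]-.627,W[...,1]+.13)<.05)&(W[...,2]>0)
m=(cv2.cvtColor(p,cv2.COLOR_BGR2HSV)[...,0]<40)&b
q=rect(m,.1015,calibration("wrist")["K"],T); print("stud",m.sum(),q[:3])
print("slot now at",(t@np.array([-.068,.0265,.0,1]))[:3].round(4))
E
```

```text
t: 7.05
position: [0.6279, -0.1982, 0.1014]
orientation: [-90.0, 0.0, -89.0]
force: [0.1, 0.4, -2.9]
opening: 0.121
pos [ 0.6279 -0.1982  0.1014] shift cm [-0.    2.69  0.04] turn [ 0.01  0.02 -0.04] F [ 0.1  0.4 -2.9] t 7.05
plane y=a x+b z+c (deg,deg,m) [-0.08  0.05] 0.0205
slot tool x,z mm -67.8 0.3 (23.75086212158203, 45.15796661376953) 89.98597717285156
expected slot (cover perfect grip) x -68, z 0
stud 1691 ((631.7764282226562, -130.30386352539062), (7.361074447631836, 36.00204849243164), np.float32(90.329475))
slot now at [ 0.6266 -0.1302  0.075 ]
```

View pics/w5.png

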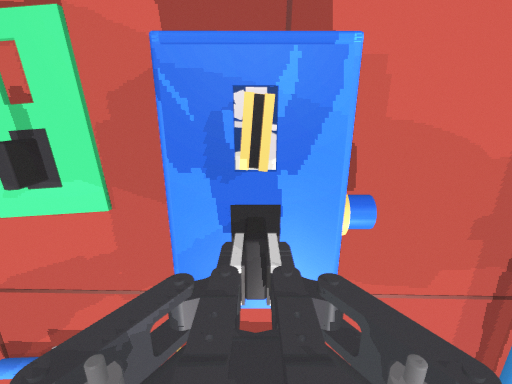

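The stud stands inside the slot (bar spans about x 242–274, slot 233–278), so I'll continue down.

```bash
python3 -m jog '[{"x":0,"y":1,"z":0.04,"wx":0,"wy":0,"wz":0},{"x":0,"y":0.8,"z":0,"wx":0,"wy":0,"wz":0},{"x":0,"y":0.3,"z":0,"wx":0,"wy":0,"wz":0},{"x":0,"y":0.2,"z":0,"wx":0,"wy":0,"wz":0},{"x":0,"y":0,"z":0,"wx":0,"wy":0,"wz":0}]'; python3 -c "
from look import *
togo([.6283,-.1981,.0745],1.0)"
```

```text
t: 7.72
position: [0.6288, -0.1983, 0.0778]
orientation: [-89.9, 0.0, -89.0]
force: [-0.9, 0.4, -3.5]
opening: 0.124
pos [ 0.6288 -0.1983  0.0778] shift cm [-0.02  0.33 -0.05] turn [-0.07  0.01 -0.  ] F [-0.9  0.4 -3.5] t 7.725
```

```bash
python3 -m jog '[{"x":0,"y":0.2,"z":-0.05,"wx":0,"wy":0,"wz":0},{"x":0,"y":0.15,"z":0,"wx":0,"wy":0,"wz":0},{"x":0,"y":0.1,"z":0,"wx":0,"wy":0,"wz":0},{"x":0,"y":0,"z":0,"wx":0,"wy":0,"wz":0}]'; python3 -c "
from look import *
togo([.6283,-.1981,.0745],1.0)"
```

```text
t: 8.22
position: [0.6286, -0.1984, 0.0746]
orientation: [-89.9, -0.0, -89.0]
force: [-0.3, -0.2, -1.7]
opening: 0.122
pos [ 0.6286 -0.1984  0.0746] shift cm [-0.03  0.01 -0.03] turn [-0.12  0.01  0.04] F [-0.3 -0.2 -1.7] t 8.225
```

```bash
python3 -m jog '[{"x":0,"y":0.12,"z":0,"wx":0,"wy":0,"wz":0},{"x":0,"y":0,"z":0,"wx":0,"wy":0,"wz":0}]';python3 -m jog '[{"x":0,"y":0.12,"z":0,"wx":0,"wy":0,"wz":0},{"x":0,"y":0,"z":0,"wx":0,"wy":0,"wz":0}]'
```

```text
t: 8.48
position: [0.6288, -0.1984, 0.0745]
orientation: [-89.9, -0.1, -89.0]
force: [-0.8, 1.0, -1.3]
opening: 0.126
t: 8.72
position: [0.629, -0.1984, 0.0744]
orientation: [-89.8, -0.1, -89.0]
force: [-0.4, 0.4, -1.9]
opening: 0.123
```

```bash
python3 -m jog '[{"x":0,"y":0.3,"z":0,"wx":0,"wy":0,"wz":0}]';python3 -m jog '[{"x":0,"y":0.3,"z":-0.05,"wx":0,"wy":0,"wz":0}]'
```

```text
t: 8.85
position: [0.6292, -0.1985, 0.0742]
orientation: [-89.8, -0.2, -89.0]
force: [-35.7, 5.5, 79.0]
opening: 0.12
t: 8.98
position: [0.6292, -0.1985, 0.0742]
orientation: [-89.8, -0.2, -89.0]
force: [-22.7, 4.7, 51.9]
opening: 0.126
```

Firm contact came at the expected height, so the cover is seated. I'll release it and back off upward.

```bash
python3 -m jog '[{"x":0,"y":0,"z":0,"wx":0,"wy":0,"wz":0},{"x":0,"y":0,"z":0,"wx":0,"wy":0,"wz":0}]'; python3 -m jog '[{"x":0,"y":0,"z":0,"wx":0,"wy":0,"wz":0},{"x":0,"y":0,"z":0,"wx":0,"wy":0,"wz":0},{"x":0,"y":0,"z":0,"wx":0,"wy":0,"wz":0},{"x":0,"y":-2,"z":0,"wx":0,"wy":0,"wz":0},{"x":0,"y":-3,"z":0,"wx":0,"wy":0,"wz":0},{"x":0,"y":-4,"z":0,"wx":0,"wy":0,"wz":0},{"x":0,"y":-4,"z":0,"wx":0,"wy":0,"wz":0},{"x":0,"y":0,"z":0,"wx":0,"wy":0,"wz":0}]' 4;  python3 - <<'E'
from look import *
K,T,t,s=wristT(); p,d=read_camera("wrist"); cv2.imwrite("pics/w6.png",p)
v,u=np.mgrid[:384,:512]; W=np.stack([(u-K[0,2])/K[0,0]*d,(v-K[1,2])/K[1,1]*d,d],-1)@T[:3,:3].T+T[:3,3]
c=(v<230)&(abs(W[...,2]-.054)<.0025)&(abs(W[...,0]-.628)<.045)&(W[...,1]>-.19)&(W[...,1]<-.095); Q=W[c]
co=np.linalg.lstsq(np.c_[Q[:,:2]-[.628,-.168],np.ones(len(Q))],Q[:,2],rcond=None)[0]; print("cover n",c.sum(),"tilt deg",np.degrees(co[:2]),"z centre",co[2])
b=(W[...,2]>.09)&(W[...,2]<.112)&(np.hypot(W[...,0]-.627,W[...,1]+.13)<.04)
print("stud",b.sum(),W[b].mean(0).round(4),rect(b,.1015,K,T)[:3])
g=(W[...,2]>.08)&(W[...,2]<.092)&(np.hypot(W[...,0]-.629,W[...,1]+.198)<.03)
print("grip top",g.sum(),W[g].mean(0).round(4))
togo([.6275,-.1301,.13],-4)
E
```

```text
t: 9.22
position: [0.6294, -0.1985, 0.0749]
orientation: [-89.7, -0.3, -89.0]
force: [0.2, 0.2, -1.8]
opening: 0.12
t: 10.22
position: [0.6295, -0.1975, 0.214]
orientation: [-89.6, -0.3, -89.0]
force: [-1.3, 0.4, -0.5]
opening: 0.47
cover n 6642 tilt deg [-0.02672777 -0.15957815] z centre 0.054026409940871156
stud 671 [ 0.6275 -0.1297  0.0999] ((627.467529296875, -130.203369140625), (35.810482025146484, 13.96069622039795), np.float32(86.244446))
grip top 411 [ 0.63   -0.1975  0.0856]
pos [ 0.6288 -0.1975  0.2122] shift cm [-6.78  8.19 -0.06] turn [-0.32  5.02  0.22] F [0.  0.2 0.8] t 10.275
```

View pics/w6.png

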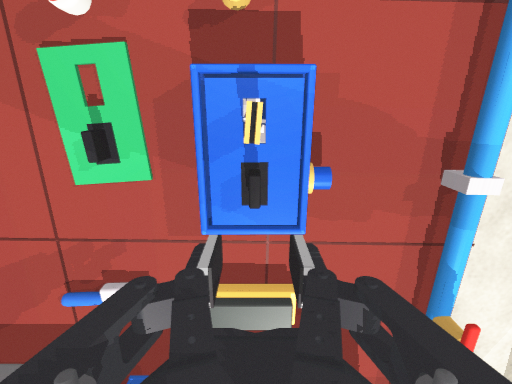

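The cover is seated flat (top at 0.054, tilt under 0.2°). The stud at about (254,121) stands in the slot with heading 86.2°, so I'll move over it.

```bash
python3 -m jog '[{"x":-3.4,"y":2.5,"z":0,"wx":-0.3,"wy":4.8,"wz":0.2},{"x":-3.2,"y":2.5,"z":-0.3,"wx":0,"wy":0,"wz":0},{"x":0,"y":2,"z":0,"wx":0,"wy":0,"wz":0},{"x":0,"y":0,"z":0,"wx":0,"wy":0,"wz":0}]';  python3 -c "
from look import *
togo([.6275,-.1301,.088],-3.8)"
```

```text
t: 10.78
position: [0.6264, -0.1307, 0.1398]
orientation: [-90.1, -0.0, -94.0]
force: [-0.1, 0.2, 0.3]
opening: 0.466
pos [ 0.6264 -0.1307  0.1398] shift cm [-0.07  5.18  0.11] turn [ 0.07 -0.2   0.03] F [-0.1  0.2  0.3] t 10.775
```

```bash
python3 -m jog '[{"x":-0.07,"y":2,"z":0.1,"wx":0,"wy":-0.2,"wz":0},{"x":0,"y":2,"z":0,"wx":0,"wy":0,"wz":0},{"x":0,"y":1,"z":0,"wx":0,"wy":0,"wz":0},{"x":0,"y":0,"z":0,"wx":0,"wy":0,"wz":0}]';  python3 -c "
from look import *
togo([.6275,-.1301,.088],-3.8)"
```

```text
t: 11.28
position: [0.6276, -0.1324, 0.0871]
orientation: [-90.1, -0.1, -93.9]
force: [-0.2, 0.6, -0.3]
opening: 0.469
pos [ 0.6276 -0.1324  0.0871] shift cm [-0.23 -0.09 -0.02] turn [ 0.06 -0.14  0.06] F [-0.2  0.6 -0.3] t 11.275
```

```bash
python3 -m jog '[{"x":-0.25,"y":0,"z":0,"wx":0,"wy":0,"wz":0},{"x":0,"y":0,"z":0,"wx":0,"wy":0,"wz":0}]'; python3 -m jog '[{"x":0,"y":0,"z":0,"wx":0,"wy":0,"wz":0},{"x":0,"y":0,"z":0,"wx":0,"wy":0,"wz":0},{"x":0,"y":0,"z":0,"wx":0,"wy":0,"wz":0},{"x":0,"y":0,"z":0,"wx":0,"wy":0,"wz":0},{"x":0,"y":0,"z":0,"wx":0,"wy":0,"wz":0}]' 0 70;  python3 -c "
from look import *
togo([.6275,-.1301,.078],-3.8)"
```

```text
t: 11.52
position: [0.6282, -0.1298, 0.088]
orientation: [-90.0, -0.1, -93.9]
force: [0.0, -0.7, 0.6]
opening: 0.469
t: 12.15
position: [0.6278, -0.1297, 0.0887]
orientation: [-90.0, -0.1, -93.9]
force: [-2.7, 0.1, 1.5]
opening: 0.151
pos [ 0.6278 -0.1297  0.0887] shift cm [ 0.04  1.07 -0.02] turn [ 0.04 -0.14  0.09] F [-2.7  0.1  1.5] t 12.15
```

Pinched. Now I'll press down 10 mm.

```bash
python3 -m jog '[{"x":0,"y":0.5,"z":0,"wx":0,"wy":0,"wz":0},{"x":0,"y":0.5,"z":0,"wx":0,"wy":0,"wz":0},{"x":0,"y":0.2,"z":0,"wx":0,"wy":0,"wz":0},{"x":0,"y":0.1,"z":0,"wx":0,"wy":0,"wz":0}]';  python3 -c "
from look import *
togo([.6275,-.1301,.0785],-3.8)"
```

```text
t: 12.65
position: [0.6288, -0.1297, 0.0787]
orientation: [-89.9, -0.2, -93.9]
force: [-13.4, 3.1, 25.5]
opening: 0.148
pos [ 0.6288 -0.1297  0.0787] shift cm [ 0.05  0.02 -0.12] turn [-0.08 -0.14  0.18] F [-13.4   3.1  25.5] t 12.65
```

Bottom stop reached (10.0 mm, 25 N). Next is the clockwise turn (+wy), holding it down.

```bash
python3 -m jog '[{"x":0,"y":0.05,"z":-0.1,"wx":0,"wy":0,"wz":0},{"x":0,"y":0.05,"z":0,"wx":0,"wy":5,"wz":0},{"x":0,"y":0.05,"z":0,"wx":0,"wy":6,"wz":0},{"x":0,"y":0.05,"z":0,"wx":0,"wy":6,"wz":0},{"x":0,"y":0.05,"z":0,"wx":0,"wy":6,"wz":0}]';  python3 -c "
from look import *
togo([.6275,-.1301,.0785],-88)"
```

```text
t: 13.28
position: [0.6282, -0.1297, 0.0788]
orientation: [-89.8, -0.2, -117.6]
force: [-7.4, 2.0, 15.0]
opening: 0.15
pos [ 0.6282 -0.1297  0.0788] shift cm [ 0.07  0.03 -0.05] turn [-3.000e-01  6.037e+01  3.000e-02] F [-7.4  2.  15. ] t 13.275
```

```bash
python3 -m jog '[{"x":0,"y":0.07,"z":0,"wx":0,"wy":6,"wz":0},{"x":0,"y":0.07,"z":0,"wx":0,"wy":6,"wz":0},{"x":0.03,"y":0.07,"z":0,"wx":0,"wy":6,"wz":0},{"x":0,"y":0.07,"z":0,"wx":0,"wy":6,"wz":0},{"x":0,"y":0.07,"z":0,"wx":0,"wy":6,"wz":0},{"x":0.03,"y":0.07,"z":0,"wx":0,"wy":6,"wz":0},{"x":0,"y":0.07,"z":0,"wx":0,"wy":6,"wz":0}]';  python3 -c "
from look import *
togo([.6275,-.1301,.0785],-88)"
```

```text
t: 14.15
position: [0.6284, -0.1301, 0.0787]
orientation: [-89.6, 0.1, -161.0]
force: [-7.8, 1.9, 17.9]
opening: 0.15
pos [ 0.6284 -0.1301  0.0787] shift cm [ 0.08  0.02 -0.03] turn [-0.42 16.96 -0.12] F [-7.8  1.9 17.9] t 14.15
```

```bash
python3 -m jog '[{"x":0.04,"y":0.07,"z":0,"wx":0,"wy":6,"wz":0},{"x":0,"y":0.07,"z":0,"wx":0,"wy":6,"wz":0},{"x":0,"y":0.07,"z":0,"wx":0,"wy":4,"wz":0},{"x":0,"y":0.05,"z":0,"wx":0,"wy":1,"wz":0}]';  python3 -c "
from look import *
togo([.6275,-.1301,.0785],-88.5)
print(robot.read_state()['wrist_torque'])"
```

```text
t: 14.65
position: [0.6282, -0.1302, 0.0788]
orientation: [-89.5, 0.2, -178.7]
force: [-8.7, 1.3, 15.0]
opening: 0.152
pos [ 0.6282 -0.1302  0.0788] shift cm [ 0.07  0.03 -0.02] turn [-0.48 -0.18 -0.19] F [-8.7  1.3 15. ] t 14.65
[0.49330236 2.27498144 0.01396694]
```

Turned to about 1.57 rad. I'll let go, back up and look.

```bash
python3 -m jog '[{"x":0,"y":0,"z":0,"wx":0,"wy":0,"wz":0},{"x":0,"y":0,"z":0,"wx":0,"wy":0,"wz":0},{"x":0,"y":0,"z":0,"wx":0,"wy":0,"wz":0},{"x":0,"y":-2,"z":0,"wx":0,"wy":0,"wz":0},{"x":0,"y":-4,"z":0,"wx":0,"wy":0,"wz":0},{"x":0,"y":-4,"z":0,"wx":0,"wy":0,"wz":0},{"x":0,"y":-4,"z":0,"wx":0,"wy":0,"wz":0},{"x":5,"y":0,"z":0,"wx":0,"wy":0,"wz":0},{"x":0,"y":0,"z":0,"wx":0,"wy":0,"wz":0}]' 3.5;  python3 - <<'E'
from look import *
K,T,t,s=wristT(); p,d=read_camera("wrist"); cv2.imwrite("pics/w7.png",p)
v,u=np.mgrid[:384,:512]; W=np.stack([(u-K[0,2])/K[0,0]*d,(v-K[1,2])/K[1,1]*d,d],-1)@T[:3,:3].T+T[:3,3]
c=(abs(W[...,2]-.054)<.0025)&(abs(W[...,0]-.628)<.048)&(abs(W[...,1]+.168)<.078); Q=W[c]
co=np.linalg.lstsq(np.c_[Q[:,:2]-[.628,-.168],np.ones(len(Q))],Q[:,2],rcond=None)[0]; print("cover n",c.sum(),"tilt deg",np.degrees(co[:2]),"z",co[2])
b=(W[...,2]>.085)&(W[...,2]<.112)&(np.hypot(W[...,0]-.627,W[...,1]+.13)<.04)
print("stud",b.sum(),np.percentile(W[b][:,2],[50,90]),rect(b,.0975,K,T)[:3]); togo([.6,-.13,.2],-88)
E
```

```text
t: 15.78
position: [0.5771, -0.1303, 0.2294]
orientation: [-89.4, 0.5, -178.6]
force: [1.2, -0.6, 0.5]
opening: 0.405
cover n 10336 tilt deg [-0.02521296 -0.08122891] z 0.05400592490257223
stud 525 [0.09689615 0.09816852] ((627.7515258789062, -130.08065795898438), (35.45525360107422, 13.33063793182373), np.float32(1.7878896))
pos [ 0.5793 -0.1301  0.2301] shift cm [-2.04  3.04  0.02] turn [-0.57 -0.59 -0.64] F [-0.1  0.4  0.9] t 15.825
```

View pics/w7.png

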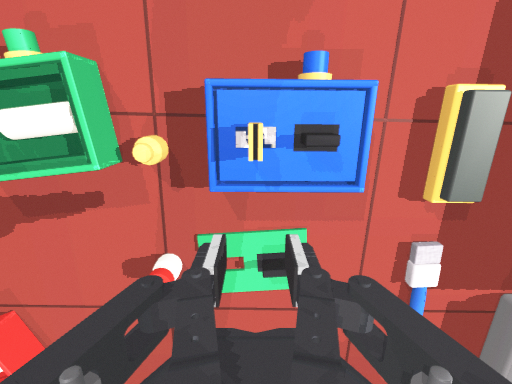

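The bar at (255,141) now lies across the slot, the cover is flat, and the robot is clear of everything. The neighbouring objects stand where they were. Handing in.

```bash
python3 -c "
from rig import robot
print(robot.hand_in())"
```

```text
the job is handed in; nothing more can be done
None
```

The blue cover is on the blue box and the brass stud is locked. I handed the job in at about 16 s with the gripper open and clear; no verdict comes back.

- **Cover:** I set it on the ledge with the stud standing through the slot. The last check shows its top at 54.0 mm, as expected when seated, and a tilt of about 0.1°. I didn't measure its centring again after letting go. The mouth limits it to 4 mm, inside the 6 mm allowed.
- **Stud:** I pinched it, pressed it down 10 mm to its stop, turned it about 85° clockwise and let go. It now reads about 1.56 rad, allowing for the few degrees it was already turned. Its top is about 4 mm lower than when up, which fits it being in its catch.
- **Forces:** The wrist force briefly reached 79 N as the cover met the ledge, below the 120 N limit.
- **Everything else:** In the last picture the green cover and the bystanders in view looked undisturbed. I didn't measure their positions again, and the bottle and mug were out of view.

The first jog call was refused because each row needs all six numbers; nothing moved. The top and side cameras disagreed by 4 to 10 mm in y, so I placed things by the wrist camera.

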